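Slide the control box cover off its tray and close the box

ROBOT

A 6-joint arm with a two-finger parallel gripper is mounted at the origin on the work surface. World frame = base frame: x ahead of the robot, y to its left, z up, the work surface at z = 0. Lengths are in m, angles in rad, forces in N, time in s.
With the tool pointing down it reaches from about 0.275 to 1 m from the base axis. Payload 8.4 kg.
Tool frame: the origin (TCP) lies on the centre line of the jaws, within the pads' length; the fingertips stand 17 mm ahead of it and the grasp point (between the pads) lies 2 mm behind it (bot.tcp_to_tips is the y of the fingertips in the tool frame, in m); y points along the fingers, z is the direction in which the jaws open and shut, and the axes are right-handed (so a half turn about y gives the same grasp; the last joint's range is limited). The gripper opens to 85 mm and grips with 20 to 120 N. Pads are 22 mm wide; open, the fingers measure 114 mm over their backs; the gripper's body (76 mm by 85 mm) begins 54 mm behind the grasp point. The pads swing forward as they close: fully open they stand 13 mm farther back than shut.
Start: joints at [1.222, 0.353, 1.633, -0, 1.155, -0.002], TCP at [0.212, 0.588, 0.248] pointing down, gripper open.
Joint ranges: [-2.63, 2.63], [-0.92, 2.1], [0.06, 2.66], [-1.3, 4.44], [0, 2.69], [-3.02, 3.02]. Speed limits (rad/s): [2.22, 2.22, 2.79, 3.14, 3.14, 3.14].

INTERFACE

Orientations are given as a unit quaternion [x, y, z, w].
In Python, from workcell import bot, hand, kinematics, get_obs, vision, hand_in gives the robot as it stands. The module is installed in compiled form; this text tells all that it offers. Calls block until the motion is done:
- bot.reach(position, orientation): joint-space move of the TCP to a pose.
- bot.servo_line(position, ori=None, velocity=0.15): straight line of the TCP; ori=None keeps the orientation; velocity is the mean speed in m/s.
- bot.goto_joints(angles): joint-space move.
- hand.move_gripper(opening, strength=None): finger opening in m; strength is the grip in N (None keeps the last); returns when the fingers have stopped.
- bot.dwell(seconds).
- kinematics.solve_ik(position, orientation): joint angles nearest the present ones, or None.
- get_obs(): the state.
- vision.read_camera(name): name is "scene" or "top" or "wrist"; returns a dict with "frame" (384x512x3 uint8, red, green, blue), "intrinsics" (3x3 intrinsics, pixels), "view" (4x4, takes a point from world to camera coordinates). Camera axes: x right, y down, z forward; pixel columns grow to the right and rows downward; lengths in m; the calibration is good to about 2 mm. A picture is of the moment at which its call begins. There is no depth.
A pose or a line that the arm cannot do raises bot.IKError and nothing moves.
- hand_in(): hands the job in, once; it reports no verdict.
The state is a dict: "time_s": time; "joint_pos": joint angles; "joint_vel": joint speeds; "joint_efforts": joint torques, N m; "position": TCP position; "orientation": TCP orientation; "wrist_force": force on the tool from outside, world axes, zero at the start; "ft_torque": the same for the moment, N m; "gripper_width": finger opening in m.
Only numpy, scipy, OpenCV 4.12 (cv2) and the standard library are available. Lean on these libraries where they do the work, as an engineer would, in place of code of your own. Each camera call takes 0.05 s, during which the arm holds its last target.

TASK

The flat steel cover lies in the raised tray, too low between the lips to be picked up there. Pressing on it gently (well under 25 N), slide it over the tray's open edge until it overhangs far enough to be gripped by its long sides, then pick it up without letting it fall and lay it on the open control box, so that both pins stand up through its holes and it rests flat on the rim, again without hard pressing; let it go there. Leave the jar, screwdriver, plug adapter and transformer alone.

Things in the scene. Friction and masses are not known exactly. Their poses are not given: they have to be found in the camera images.
- cover_center (a point): Centre (half-way up) of the loose cover: dark steel plate 100 x 62 x 3 mm, 0.10 to 0.17 kg. x along its length, y along its width, z up. Two 10 mm through holes on its long centre line, 35 mm either side of the centre; both ends alike. Starts flat in the tray, slides on it. It tips off if its centre passes the tray's edge.
- tray_edge (a point): Middle of the open edge of the fixed aluminium tray, at deck level (80 mm above the bench), where the cover lies. x points outward, square to the edge: the way to slide; z up. Deck 146 mm deep from here inward, 78 mm wide between side lips 12 mm high, 4 mm thick; the inner end has the same lip. Gap beside the cover (about 8 mm) is too narrow for fingers. Beyond the edge: free space.
- box_seat (a point): Centre of the rim of the fixed open control box (black tub 96 x 46 mm, rim 50 mm above the bench). x along its length, z up. Two steel pins, 6 mm across, on its long centre line 35 mm either side of here, 9 mm above the rim, the top 5 mm tapered to 2 mm. The laid cover's centre is 1.5 mm above this point; it overhangs the tub 8 mm on each long side. Either way round will do.
- jar: Bystander: small glass jar with lid, 44 mm across, 50 mm high, loose; origin at the centre of its underside. Not to be moved.
- screwdriver: Bystander: screwdriver lying on the bench, 170 mm long, loose; its x axis runs along it. Not to be moved.
- adapter: Bystander: white plug adapter with two brass pins, 55 x 40 x 34 mm, pins 19 mm longer, loose; origin at the centre of its underside. Not to be moved.
- transformer: Bystander: small transformer, 52 x 50 x 36 mm, loose; origin at the centre of its underside. Not to be moved.
Mind the look-alikes: they are no part of the job. There is more than one size of the part that bears cover_center; the job needs the middle-sized.

How it is judged:
By the outcome, as a careful person would: the job done as asked, in the order asked, and still so for the second after the job is handed in, with the robot touching nothing.
It also fails if it takes over 72 s, if anything falls off the work surface, if the arm or the gripper's body presses on something with over 40 N, if the wrist force passes 120 N, or if a joint passes its speed limit or range.

## Working session

There is one attempt and no reset: what is moved stays moved. The work goes in short steps, each a Python script; the robot and the scene stay as the last script left them, time stands still between calls to the robot, and variables do not carry over. Pictures are saved under pics/ and viewed, and the job is handed in when it is done.

```bash
mkdir -p pics; cat > h.py <<'E'
import numpy as np, cv2
from workcell import bot, hand, kinematics, get_obs, vision, hand_in
def snap(n,f):
    d=vision.read_camera(n); np.savez(f'pics/{f}.npz',**d)
    cv2.imwrite(f'pics/{f}.png',d['frame'][...,::-1]); return d
def ray(d,u,v,z):
    K=np.array(d['intrinsics']);V=np.array(d['view']);R=V[:3,:3];t=V[:3,3]
    c=-R.T@t; r=R.T@np.linalg.solve(K,[u,v,1.]); return c+r*(z-c[2])/r[2]
def proj(d,p):
    K=np.array(d['intrinsics']);V=np.array(d['view']);q=V[:3,:3]@np.array(p)+V[:3,3];q=K@q;return q[:2]/q[2]
E
python3 - <<'E'
from h import *
for n in('scene','top','wrist'):
    d=snap(n,n+'0')
    V=d['view'];print(n,(-V[:3,:3].T@V[:3,3]).round(3),V[:3,:3].round(2).tolist(),d['intrinsics'][0][0])
o=get_obs();print(o['time_s'],o['orientation'],bot.tcp_to_tips,o['wrist_force'])
a=cv2.imread('pics/top0.png');
E
```

```text
scene [1.217 0.194 0.777] [[-0.29, 0.96, 0.02], [0.68, 0.22, -0.7], [-0.68, -0.19, -0.71]] 356.73548773707216
top [0.343 0.008 1.411] [[-0.03, -1.0, -0.0], [-0.98, 0.03, -0.18], [0.18, 0.0, -0.98]] 497.72900164561867
wrist [0.134 0.617 0.373] [[0.34, 0.94, -0.0], [0.89, -0.32, 0.32], [0.3, -0.11, -0.95]] 302.08436703844853
0.15 [ 0.6968688  -0.1220547   0.12193902 -0.69613749] 0.017 [ 0.57681679  0.08460901 -0.55616318]
```

View pics/top0.png

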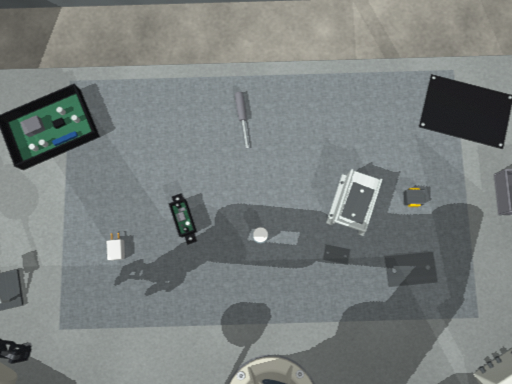

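View pics/scene0.png

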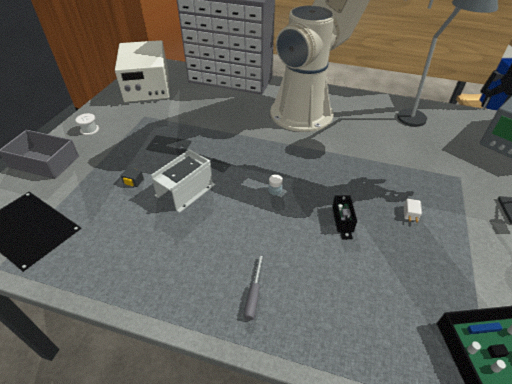

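View pics/wrist0.png

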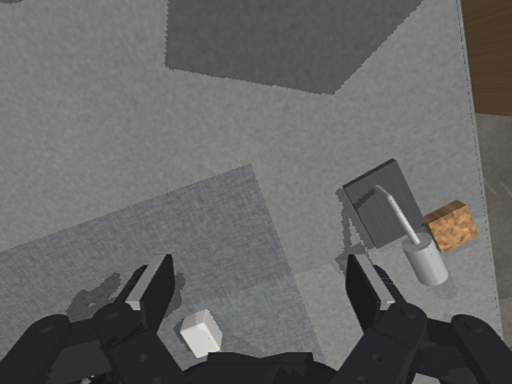

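The top view shows the tray with the cover near (358,202), the box near (183,218), look-alike plates at (336,254) and (411,268), the jar at (260,235), the adapter at (115,247), the transformer at (414,196) and the screwdriver at (243,115). I'll zoom in on the tray and the box.

```bash
python3 - <<'E'
import cv2,numpy as np
a=cv2.imread('pics/top0.png')
c=cv2.resize(a[160:245,315:395],None,fx=7,fy=7,interpolation=cv2.INTER_CUBIC)
cv2.imwrite('pics/c1.png',c)
c=cv2.resize(a[185:255,150:220],None,fx=8,fy=8,interpolation=cv2.INTER_CUBIC)
cv2.imwrite('pics/c2.png',c)
a=cv2.imread('pics/scene0.png')
c=cv2.resize(a[140:220,110:225],None,fx=6.5,fy=6.5,interpolation=cv2.INTER_CUBIC)
cv2.imwrite('pics/c3.png',c)
E
```

```text
(no output)
```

View pics/c1.png

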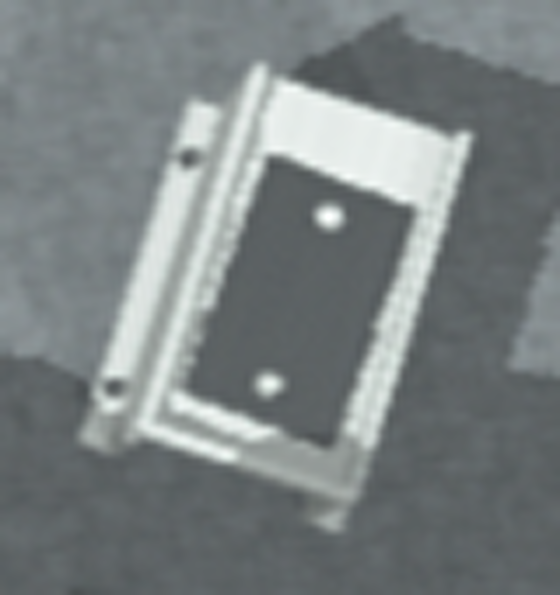

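View pics/c2.png

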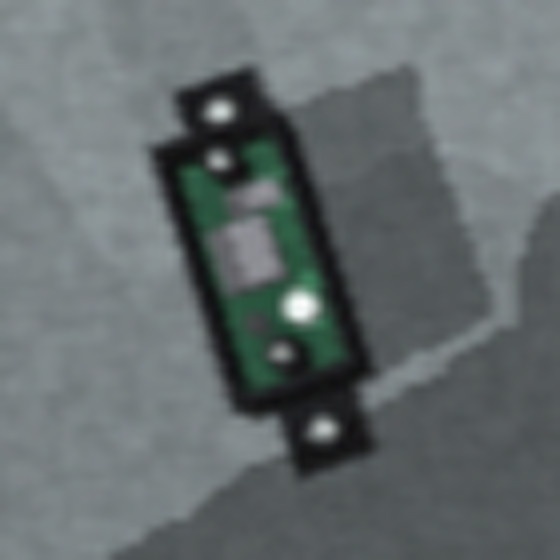

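View pics/c3.png

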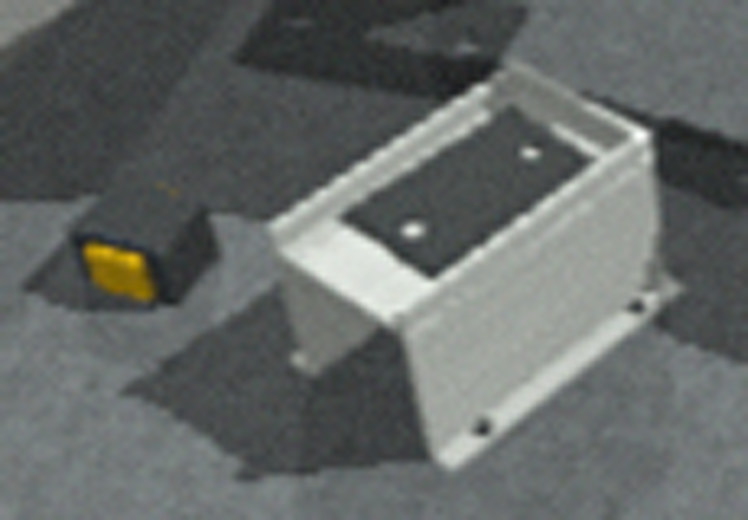

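```bash
python3 - <<'E'
from h import *
d=dict(np.load('pics/top0.npz'));s=dict(np.load('pics/scene0.npz'))
def T(c,f,o): return (np.array(c)+.5)/f-.5+np.array(o)
def P(n,c,z,f=7,o=(315,160),D=d):
    p=ray(D,*T(c,f,o),z);print(n,p.round(4));return p
h1=P('hole far',(328,216),.0815);h2=P('hole near',(268,384),.0815)
c=(h1+h2)/2;v=h1-h2;print('cover',c,np.linalg.norm(v),np.degrees(np.arctan2(v[1],v[0])))
for n,q in dict(fl=(268,157),fr=(416,206),nl=(185,400),nr=(335,446)).items(): P(n,q,.083)
for n,q in dict(edgeL=(273,80),edgeR=(443,132)).items(): P(n,q,.08)
P('lipL',(262,65),.092);P('lipR',(470,133),.092);P('lipNL',(145,425),.092);P('lipNR',(350,497),.092)
p1=P('pin far',(218,158),.058,8,(150,185));p2=P('pin near',(281,351),.058,8,(150,185))
v=p1-p2;print('box',(p1+p2)/2,np.linalg.norm(v),np.degrees(np.arctan2(v[1],v[0])))
print('scene')
a=P('hole A',(412,230),.0815,6.5,(110,140),s);b=P('hole B',(530,153),.0815,6.5,(110,140),s);print((a+b)/2,np.linalg.norm(a-b))
P('edge L',(283,248),.08,6.5,(110,140),s);P('edge R',(400,318),.08,6.5,(110,140),s)
for n,q in dict(jar=(260,235),transf=(414,196),adap=(115,247)).items(): print(n,ray(d,*q,.03))
E
```

```text
hole far [ 0.5601 -0.26    0.0815]
hole near [ 0.4955 -0.2331  0.0815]
cover [ 0.52780491 -0.24656488  0.0815    ] 0.07000338056970822 -22.655302880472558
fl [ 0.5836 -0.238   0.083 ]
fr [ 0.5629 -0.2939  0.083 ]
nl [ 0.49   -0.2007  0.083 ]
nr [ 0.4709 -0.257   0.083 ]
edgeL [ 0.6146 -0.2422  0.08  ]
edgeR [ 0.5922 -0.307   0.08  ]
lipL [ 0.6182 -0.2361  0.092 ]
lipR [ 0.5893 -0.3145  0.092 ]
lipNL [ 0.4799 -0.1836  0.092 ]
lipNR [ 0.4506 -0.2596  0.092 ]
pin far [0.539  0.2438 0.058 ]
pin near [0.4721 0.222  0.058 ]
box [0.50553713 0.23290058 0.058     ] 0.07030013648020247 17.993590456263703
scene
hole A [ 0.5607 -0.2617  0.0815]
hole B [ 0.4969 -0.2343  0.0815]
[ 0.52877501 -0.248007    0.0815    ] 0.06944350453152946
edge L [ 0.5871 -0.3109  0.08  ]
edge R [ 0.6112 -0.2421  0.08  ]
jar [0.45104229 0.0177696  0.03      ]
transf [ 0.54871882 -0.41666374  0.03      ]
adap [0.42857535 0.41896288 0.03      ]
```

```bash
cat >> h.py <<'E'
from scipy.spatial.transform import Rotation as Ro
def quat(yaw,flip=False):
    # jaw axis perpendicular to the cover's length direction 'yaw', tool down
    y=np.array([0,0,-1.]); z=np.array([-np.sin(yaw),np.cos(yaw),0])*(-1 if flip else 1)
    x=np.cross(y,z); return Ro.from_matrix(np.c_[x,y,z]).as_quat()
YT=np.radians(-21.3); UT=np.array([np.cos(YT),np.sin(YT),0])
EDGE=np.array([.603,-.2755,.08]); COV=np.array([.5283,-.2473,.0815]); YC=np.radians(-22.8)
BOX=np.array([.5055,.2329,.05]); YB=np.radians(18.)
E
python3 - <<'E'
from h import *
q0=get_obs()['orientation'];print(Ro.from_quat(q0).as_matrix().round(2).tolist())
print(UT@(EDGE-COV), np.cross(UT,EDGE-COV)[2])
for f in(0,1):
  for n,p,y in(('press',COV+[0,0,.02],YT),('grasp',EDGE+.022*UT,YT),('place',BOX+[.03,0.01,0.01],YB),('place2',BOX-[.03,0.01,-0.01],YB+np.pi)):
    j=kinematics.solve_ik(p,quat(y,f));print(f,n,None if j is None else np.round(j,2))
E
```

```text
[[0.94, -0.0, 0.34], [-0.34, -0.0, 0.94], [0.0, -1.0, -0.0]]
0.07984101939997848 0.0008611742984189728
0 press [-0.44  0.47  1.84 -0.    0.84 -1.64]
0 grasp [-0.43  0.62  1.61 -0.    0.91 -1.63]
0 place [ 0.42  0.53  1.85 -0.    0.76 -1.46]
0 place2 [ 0.44  0.46  1.98 -0.    0.7   1.69]
1 press [-0.44  0.47  1.84 -0.    0.84  1.5 ]
1 grasp [-0.43  0.62  1.61 -0.    0.91  1.51]
1 place [ 0.42  0.53  1.85 -0.    0.76  1.68]
1 place2 [ 0.44  0.46  1.98 -0.    0.7  -1.45]
```

```bash
python3 - <<'E'
from h import *
p=COV-.012*UT; q=quat(YT)
bot.reach(p+[0,0,.14],q)
snap('wrist','w1')
hand.move_gripper(0.0,40)
bot.servo_line(p+[0,0,.05],velocity=.15)
o=get_obs();print(o['time_s'],o['position'],o['wrist_force'],o['gripper_width']);snap('scene','s1')
E
```

```text
4.8167 [ 0.51759078 -0.24316225  0.13208439] [ 0.08292566 -1.28157512  0.17294496] 0.00012908275336466705
```

View pics/w1.png

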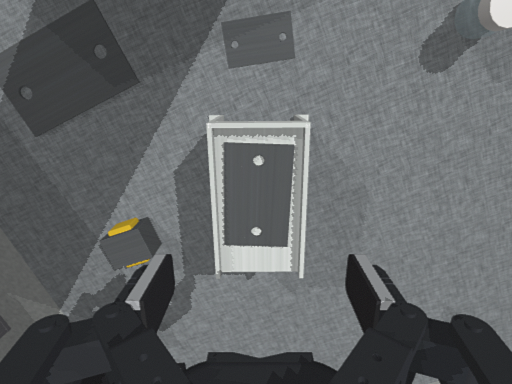

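View pics/s1.png

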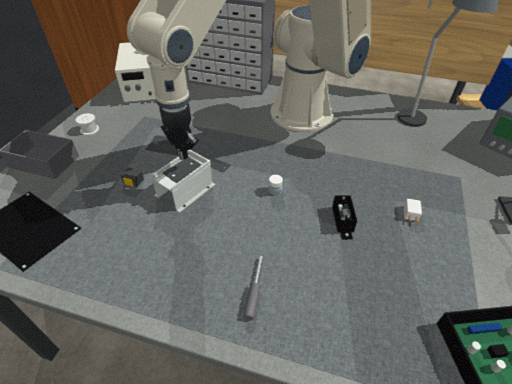

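```bash
python3 - <<'E'
from h import *
d=dict(np.load('pics/w1.npz'))
g=cv2.cvtColor(d['frame'],cv2.COLOR_RGB2GRAY)
def cen(u,v,r=8):
    s=g[v-r:v+r+1,u-r:u+r+1].astype(float);w=np.clip(s-130,0,None);yy,xx=np.mgrid[v-r:v+r+1,u-r:u+r+1];return (xx*w).sum()/w.sum(),(yy*w).sum()/w.sum()
a=ray(d,*cen(258,160),.0815);b=ray(d,*cen(256,231),.0815);v=b-a
print(a,b,(a+b)/2,np.linalg.norm(v),np.degrees(np.arctan2(v[1],v[0])))
print(g[262:282,240],g[262:282,275])
for u,v in((222,272),(292,272),(257,272)):print(ray(d,u,v,.08))
for u,v in((208,123),(217,276),(309,123),(301,276)):print('lip',ray(d,u,v,.092))
E
```

```text
[ 0.49412398 -0.23372931  0.0815    ] [ 0.55823621 -0.2609598   0.0815    ] [ 0.5261801  -0.24734456  0.0815    ] 0.06965541565055465 -23.012472745883578
[208 208 208 207 207 208 207 209 211 183 102  89 105 135 126 119 115 120
 131 133] [211 210 210 210 209 210 210 212 213 173 121 117 112 115 120 123 121 127
 131 121]
[ 0.58941492 -0.31059972  0.08      ]
[ 0.61543669 -0.24375847  0.08      ]
[ 0.60242564 -0.27717952  0.08      ]
lip [ 0.44773467 -0.25980459  0.092     ]
lip [ 0.58509447 -0.31253255  0.092     ]
lip [ 0.47797989 -0.18210267  0.092     ]
lip [ 0.61506689 -0.2355438   0.092     ]
```

```bash
python3 - <<'E'
from h import *
o=get_obs();b=o['wrist_force'][2];p=np.array(o['position'])
bot.servo_line([p[0],p[1],.105],velocity=.08)
b=get_obs()['wrist_force'][2];print('base',b,get_obs()['time_s'])
z=.105
while z>.094:
    z-=.0005
    bot.servo_line([p[0],p[1],z],velocity=.02)
    o=get_obs();f=o['wrist_force'][2]-b
    print(round(z,4),o['position'][2].round(4),round(f,2))
    if f>6: break
print(o['time_s'],o['wrist_force'])
E
```

```text
base -0.18862876963375463 5.35
0.1045 0.1048 0.6
0.104 0.1041 -0.08
0.1035 0.1035 0.24
0.103 0.103 0.45
0.1025 0.1024 0.42
0.102 0.1019 0.26
0.1015 0.1015 -0.13
0.101 0.101 0.15
0.1005 0.1005 0.64
0.1 0.1001 1.88
0.0995 0.1001 8.45
8.1 [-2.11903543  1.60461305  8.26590448]
```

```bash
cat > sl.py <<'E'
from h import *
import sys
dist=float(sys.argv[1]);n=int(sys.argv[2]);z=float(sys.argv[3])
p=np.array(get_obs()['position'])
for i in range(1,n+1):
    t=p+UT*dist*i/n; t[2]=z
    bot.servo_line(t,velocity=.03)
    o=get_obs();f=o['wrist_force']
    print((UT@(o['position']-p)).round(4),z,o['position'][2].round(4),np.round(f,1),round(UT@f,1))
    if f[2]>12: z+=.0002
    if f[2]<6: z-=.0002
    if f[2]>20: break
print(o['time_s'])
E
python3 sl.py .012 3 .0995; python3 - <<'E'
from h import *
snap('wrist','w2')
E
```

```text
0.0039 0.0995 0.1001 [-3.3  0.9  8.5] -3.4
0.0078 0.0995 0.1001 [-2.5  1.5  9. ] -2.9
0.0118 0.0995 0.1001 [-2.1  1.1  8.7] -2.4
8.95
```

View pics/w2.png

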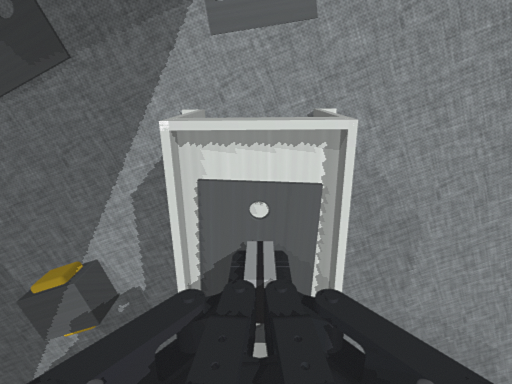

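```bash
python3 - <<'E'
from h import *
d=dict(np.load('pics/w2.npz'))
C=np.array([.5268,-.2473,.0815])
print(UT@(ray(d,259,182,.083)-C)+.05, UT@(ray(d,259,209.5,.0815)-C)+.035,get_obs()['position'],UT@(EDGE-C))
E
python3 sl.py .040 8 .0995; python3 - <<'E'
from h import *
snap('wrist','w3')
E
```

```text
0.010831870390336652 0.010982196494662394 [ 0.52890972 -0.24761052  0.10005323] 0.08123855624135676
0.005 0.0995 0.1001 [-2.5  0.9  8.5] -2.7
0.01 0.0995 0.1001 [-1.9  1.3  7.9] -2.2
0.015 0.0995 0.1001 [-2.6  1.   8. ] -2.8
0.02 0.0995 0.1001 [-2.5  0.7  7.2] -2.6
0.025 0.0995 0.1001 [-2.4  1.3  7.1] -2.7
0.03 0.0995 0.1001 [-1.2  0.9  6.4] -1.5
0.0351 0.0995 0.1001 [-2.2  0.6  7.8] -2.3
0.0401 0.0995 0.1001 [-2.   0.9  7.9] -2.2
11.525
```

View pics/w3.png

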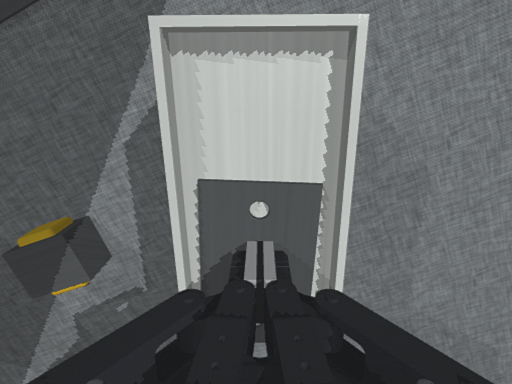

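No slip: the cover moves with the tips, with its rear edge still at row 182. I'll finish the slide.

```bash
python3 sl.py .0185 4 .0995; python3 - <<'E'
from h import *
p=np.array(get_obs()['position'])
bot.servo_line(p+[0,0,.02],velocity=.06)
bot.servo_line(p+[0,0,.1]-.0*UT,velocity=.2)
hand.move_gripper(.085)
bot.servo_line(p+[0,0,.14]-.02*UT,velocity=.2)
snap('wrist','w4');snap('scene','s4');print(get_obs()['time_s'],get_obs()['position'])
a=cv2.imread('pics/s4.png');cv2.imwrite('pics/s4c.png',cv2.resize(a[120:220,110:225],None,fx=5,fy=5))
E
```

```text
0.0047 0.0995 0.1001 [-1.7  0.9  8.4] -1.9
0.0093 0.0995 0.1001 [-1.9  0.7  7.6] -2.0
0.0139 0.0995 0.1001 [-0.8  0.8  7. ] -1.0
0.0186 0.0995 0.1001 [-2.4 -0.   7.7] -2.3
12.8083
15.1083 [ 0.56481929 -0.26164536  0.23964228]
```

View pics/w4.png

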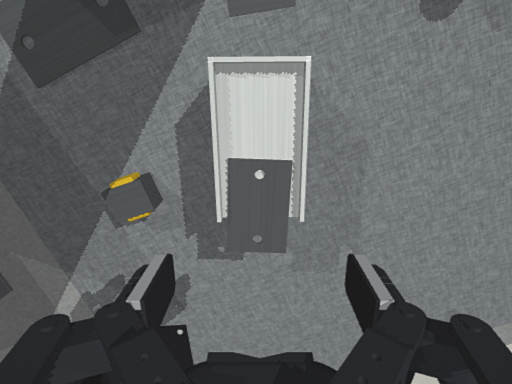

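View pics/s4c.png

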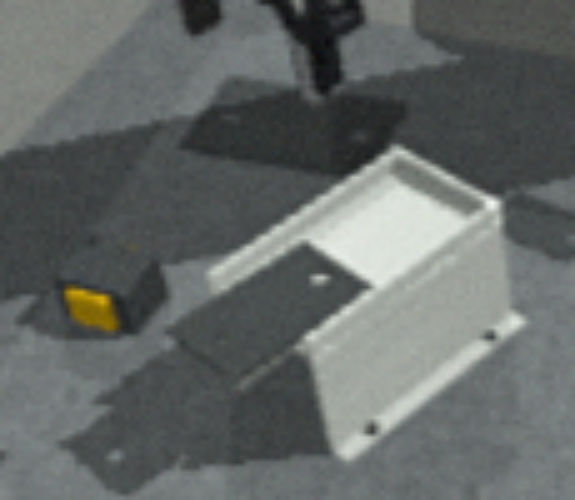

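The cover now overhangs the open edge in both views: in the wrist view its holes are at (259,174) and (257,239), and its front end is at row 251. I'll measure it.

```bash
python3 - <<'E'
from h import *
d=dict(np.load('pics/w4.npz'))
a=ray(d,259.5,174,.0815);b=ray(d,257,239,.0815);v=b-a;c=(a+b)/2
print(a,b,c,np.linalg.norm(v),np.degrees(np.arctan2(v[1],v[0])),'in from edge',UT@(EDGE-c))
C=[ray(d,*q,.083) for q in((228,158),(293,160),(226,250),(290,253))];print(np.round(C,4),np.mean(C,0))
e=ray(d,218,220,.086);f=ray(d,304,220,.086);print('edge mid',(e+f)/2)
s=dict(np.load('pics/s4.npz'))
h=ray(s,(320+.5)/5-.5+110,(280+.5)/5-.5+120,.0815);print('scene rear hole',h)
E
```

```text
[ 0.55936747 -0.25860333  0.0815    ] [ 0.62424137 -0.28675795  0.0815    ] [ 0.59180442 -0.27268064  0.0815    ] 0.07071990579730839 -23.460364438433732 in from edge 0.01145495925953166
[[ 0.5334 -0.2807  0.083 ]
 [ 0.5577 -0.2236  0.083 ]
 [ 0.6237 -0.3218  0.083 ]
 [ 0.6517 -0.2598  0.083 ]] [ 0.59163574 -0.27149416  0.083     ]
edge mid [ 0.60360945 -0.27424687  0.086     ]
scene rear hole [ 0.56259663 -0.25869875  0.0815    ]
```

```bash
python3 - <<'E'
from h import *
YC=np.radians(-23.2);u=np.array([np.cos(YC),np.sin(YC),0])
c=np.array([.592,-.2723,.0815]); g=c+.0345*u; q=quat(YC)
bot.reach([g[0],g[1],.22],q)
bot.servo_line([g[0],g[1],.13],velocity=.2)
bot.servo_line([g[0],g[1],.082],velocity=.06)
o=get_obs();print(o['time_s'],o['position'],o['wrist_force'])
hand.move_gripper(.066,40)
snap('wrist','w5')
print(get_obs()['wrist_force'])
E
```

```text
17.0333 [ 0.6239653  -0.28599835  0.08225125] [ 0.59948504 -0.04618445  0.68264629]
[-1.04642293  0.04638977 -0.41547594]
```

View pics/w5.png

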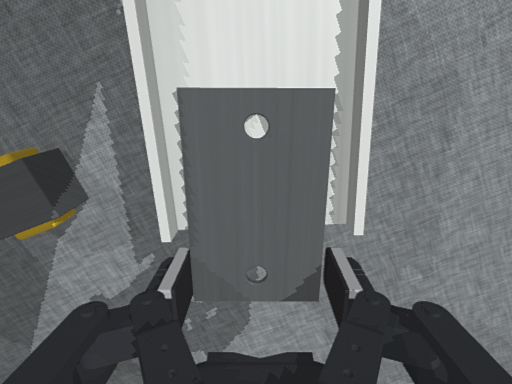

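```bash
python3 - <<'E'
from h import *
d=dict(np.load('pics/w5.npz'));o=get_obs();R=Ro.from_quat(o['orientation']).as_matrix();p=np.array(o['position'])
print(o['gripper_width'])
for y in(-.02,-.01,0,.01,.017):print(y,[proj(d,p+R@[x,y,-.033]).round(0).tolist()+proj(d,p+R@[x,y,.033]).round(0).tolist() for x in(-.011,.011)])
E
python3 - <<'E'
import cv2
a=cv2.imread('pics/w5.png');cv2.imwrite('pics/w5c.png',cv2.resize(a[220:340,120:390],None,fx=2.9,fy=2.9))
E
```

```text
0.06623021380600058
-0.02 [[176.0, 279.0, 338.0, 279.0], [181.0, 322.0, 333.0, 322.0]]
-0.01 [[182.0, 266.0, 332.0, 266.0], [186.0, 307.0, 328.0, 307.0]]
0 [[187.0, 254.0, 327.0, 254.0], [191.0, 293.0, 324.0, 293.0]]
0.01 [[192.0, 244.0, 323.0, 244.0], [195.0, 281.0, 320.0, 281.0]]
0.017 [[195.0, 237.0, 320.0, 237.0], [197.0, 274.0, 318.0, 274.0]]
```

View pics/w5c.png

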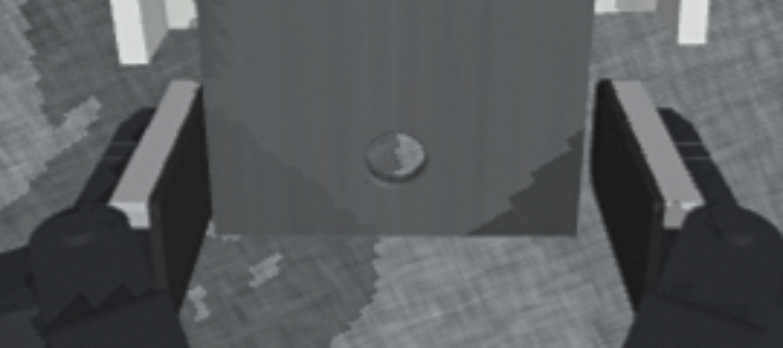

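The pads sit on both sides of the overhang, and their ends are about 6 mm below the plate. I'll lower 4 mm for a better bite, then grip and lift.

```bash
python3 - <<'E'
from h import *
p=np.array(get_obs()['position']);p[2]=.078
bot.servo_line(p,velocity=.03)
hand.move_gripper(.05,70)
o=get_obs();print(o['time_s'],o['gripper_width'],o['wrist_force'],o['ft_torque'])
snap('wrist','w6')
bot.servo_line(p+[0,0,.03],velocity=.05)
bot.servo_line(p+[0,0,.12],velocity=.15)
o=get_obs();print(o['time_s'],o['gripper_width'],o['wrist_force'],o['ft_torque'])
snap('wrist','w7');snap('scene','s7')
a=cv2.imread('pics/s7.png');cv2.imwrite('pics/s7c.png',cv2.resize(a[80:220,90:250],None,fx=4,fy=4))
E
```

```text
17.9417 0.05967663215110654 [-1.88560888  0.15971955  3.55717183] [ 0.13207659  0.37516001 -0.04780304]
19.4917 0.059550077342822465 [-0.41493134  0.37312552 -0.98842159] [-0.03070671 -0.00457009 -0.05873367]
```

View pics/w7.png

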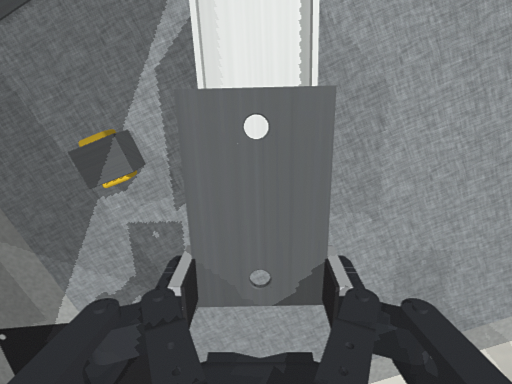

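View pics/s7c.png

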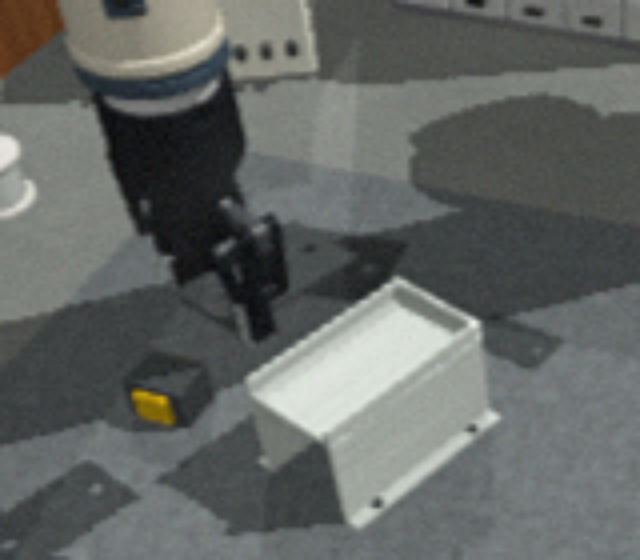

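```bash
python3 - <<'E'
import cv2
a=cv2.imread('pics/w7.png');cv2.imwrite('pics/w7c.png',cv2.resize(a[70:320,160:350],None,fx=4,fy=2.4))
cv2.imwrite('pics/w7a.png',cv2.resize(a[75:145,165:350],None,fx=4,fy=4,interpolation=cv2.INTER_NEAREST))
cv2.imwrite('pics/w7b.png',cv2.resize(a[250:320,165:350],None,fx=4,fy=4,interpolation=cv2.INTER_NEAREST))
E
```

```text
(no output)
```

View pics/w7a.png

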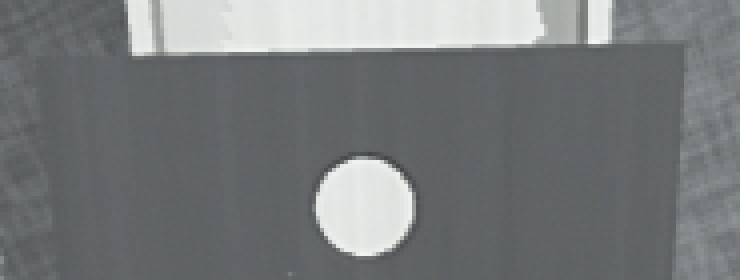

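View pics/w7b.png

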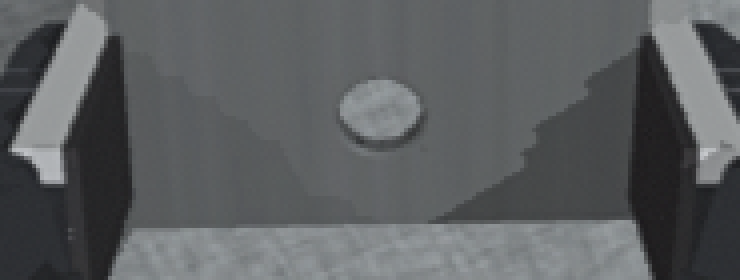

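```bash
python3 - <<'E'
from h import *
d=dict(np.load('pics/w7.npz'));o=get_obs();R=Ro.from_quat(o['orientation']).as_matrix();p=np.array(o['position'])
T=lambda c,o:(np.array(c)+.5)/4-.5+np.array(o)
A=(165,75);B=(165,250)
im=np.array([T((38,58),A),T((685,43),A),T((131,229),B),T((629,219),B),T((365,205),A),T((382,113),B)])
# cover frame: x toward front (tool x), y left; camera: image left = ? 
K=np.array(d['intrinsics']);V=np.array(d['view'])
# use tool-frame: cover coords (X along tool x, Z along tool z) ; find image-left sign
l=proj(d,p+R@[0,0,-.03]);r=proj(d,p+R@[0,0,.03]);sg=1 if r[0]>l[0] else -1;print('right is z*',sg)
ob=np.array([[-.05,0,-.031*sg],[-.05,0,.031*sg],[.05,0,-.031*sg],[.05,0,.031*sg],[-.035,0,0],[.035,0,0]])
for idx in([0,1,2,3,4,5],[0,1,4,5]):
    ok,rv,tv=cv2.solvePnP(ob[idx],im[idx],K,None,flags=cv2.SOLVEPNP_SQPNP)
    ok,rv,tv=cv2.solvePnP(ob[idx],im[idx],K,None,rv,tv,True)
    Rc=cv2.Rodrigues(rv)[0]
    Rt=R.T@V[:3,:3].T@Rc; c=R.T@(V[:3,:3].T@(tv[:,0]-V[:3,3])-p)
    pr=cv2.projectPoints(ob,rv,tv,K,None)[0][:,0]
    print('centre(top) in tool mm',(c*1e3).round(2),'rotvec deg',np.degrees(Ro.from_matrix(Rt).as_rotvec()).round(2));print((pr-im).round(1).tolist())
# also hole rays assuming plate level at given tool y
for yy in(-.004,-.006,-.002):
    zz=p[2]-yy
    print(yy,[ (R.T@(ray(d,*im[i],zz)-p)*1e3).round(1).tolist() for i in(4,5)])
print(o['position'])
E
```

```text
right is z* 1
centre(top) in tool mm [-34.87  -3.72   0.29] rotvec deg [-0.46 -1.1  -0.96]
[[0.2, -0.4], [-0.3, 0.0], [-1.1, -0.5], [1.8, -0.7], [0.0, 1.0], [-0.7, 0.5]]
centre(top) in tool mm [-34.94  -3.59   0.45] rotvec deg [-0.43 -1.31 -0.71]
[[0.1, -0.3], [-0.2, -0.5], [-0.2, -1.0], [2.4, -1.5], [0.1, 0.8], [-0.1, -0.0]]
-0.004 [[-70.3, -3.8, -0.4], [0.1, -4.0, 1.3]]
-0.006 [[-70.5, -5.8, -0.4], [-1.3, -6.0, 1.3]]
-0.002 [[-70.1, -1.8, -0.4], [1.4, -2.0, 1.3]]
[ 0.62300455 -0.28561114  0.19641965]
```

```bash
python3 - <<'E'
from h import *
u=np.array([np.cos(YB),np.sin(YB),0]); q=quat(YB-np.radians(1.3))
p=BOX+.14*u;p[2]=.20
bot.reach(p,q)
o=get_obs();print(o['time_s'],o['gripper_width'],o['position'],o['wrist_force'])
snap('wrist','w8');snap('top','t8')
a=cv2.imread('pics/w8.png')
E
```

```text
21.6167 0.05938051066891332 [0.63907363 0.27505209 0.20000604] [ 0.55787756 -0.61282703 -0.57395828]
```

View pics/w8.png

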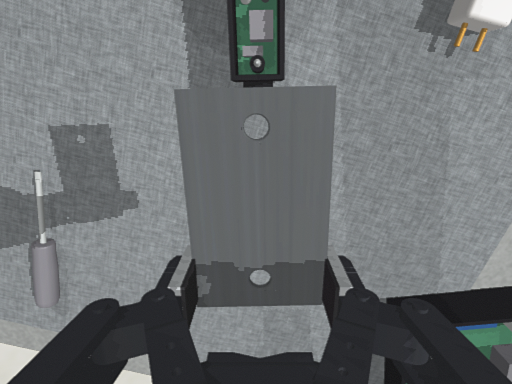

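The far pin is visible at (258,63), but the second one is out of view. I'll back off 55 mm and look again.

```bash
python3 - <<'E'
from h import *
u=np.array([np.cos(YB),np.sin(YB),0])
p=BOX+.20*u;p[2]=.20
bot.servo_line(p,velocity=.2)
snap('wrist','w9');print(get_obs()['time_s'])
a=cv2.imread('pics/w9.png');cv2.imwrite('pics/w9c.png',cv2.resize(a[0:130,190:320],None,fx=4.5,fy=4.5,interpolation=cv2.INTER_CUBIC))
E
```

```text
22.2167
```

View pics/w9c.png

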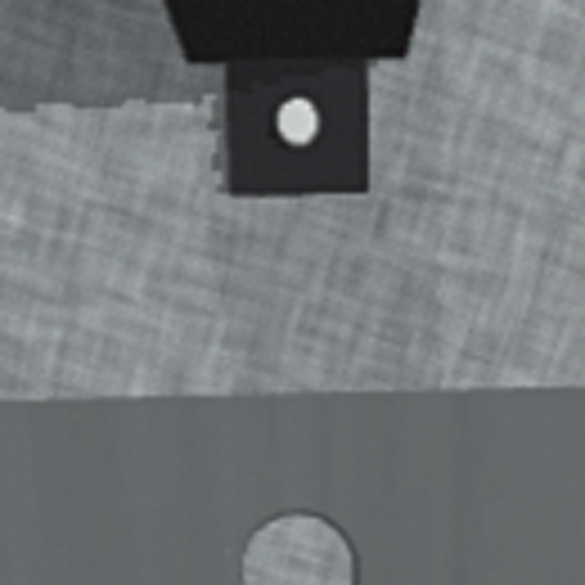

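```bash
python3 - <<'E'
from h import *
u=np.array([np.cos(YB),np.sin(YB),0]);w=np.array([-u[1],u[0],0])
p=BOX+.09*u-.11*w;p[2]=.20
bot.servo_line(p,velocity=.2)
snap('wrist','w10');print(get_obs()['time_s'])
E
```

```text
23.1917
```

View pics/w10.png

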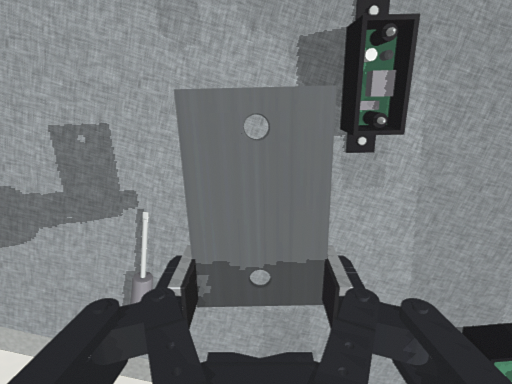

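```bash
python3 - <<'E'
import cv2
a=cv2.imread('pics/w10.png');cv2.imwrite('pics/w10c.png',cv2.resize(a[0:140,335:425],None,fx=4,fy=4,interpolation=cv2.INTER_NEAREST)
)
E
```

```text
(no output)
```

View pics/w10c.png

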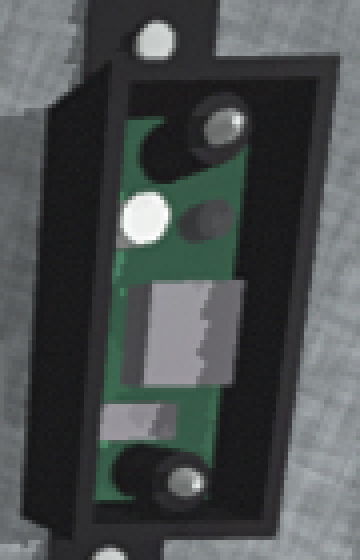

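```bash
python3 - <<'E'
from h import *
d=dict(np.load('pics/w10.npz'))
T=lambda c:(np.array(c)+.5)/4-.5+np.array((335,0))
def rep(n,a,b,z):
    a=ray(d,*T(a),z);b=ray(d,*T(b),z);v=b-a;print(n,((a+b)/2).round(4),np.linalg.norm(v).round(4),np.degrees(np.arctan2(v[1],v[0])).round(1))
rep('pin mid',(223,125),(185,483),.0545)
rep('pin tip',(232,121),(190,481),.059)
C=[ray(d,*T(c),.05) for c in((128,55),(340,57),(278,538),(75,538))];C=np.array(C)
print('rim',C.mean(0).round(4),[np.linalg.norm(C[i]-C[i-1]).round(4) for i in range(4)])
v=(C[2]+C[3]-C[0]-C[1])/2;print(np.degrees(np.arctan2(v[1],v[0])))
print(get_obs()['position'])
s=dict(np.load('pics/scene0.npz'));a=cv2.imread('pics/scene0.png');cv2.imwrite('pics/sbox.png',cv2.resize(a[190:242,325:365],None,fx=11,fy=11,interpolation=cv2.INTER_CUBIC))
E
```

```text
pin mid [0.5057 0.2319 0.0545] 0.0699 17.9
pin tip [0.5055 0.2314 0.059 ] 0.069 17.4
rim [0.5049 0.2335 0.05  ] [np.float64(0.0956), np.float64(0.0425), np.float64(0.0953), np.float64(0.0458)]
17.12331228299477
[0.6256823  0.1571054  0.20017092]
```

View pics/sbox.png

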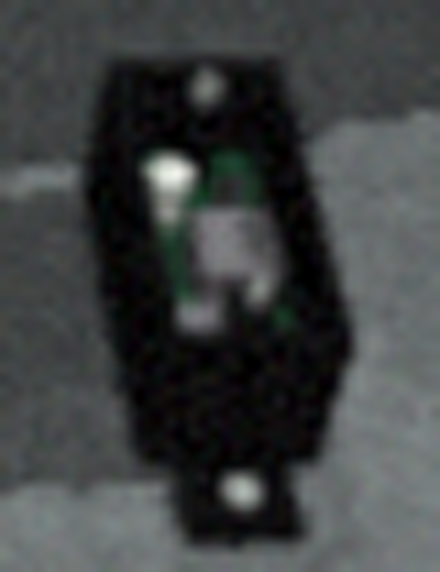

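```bash
cat >> h.py <<'E'
BX=np.array([.5056,.2321,.05]);YBX=np.radians(17.8);YTOOL=YBX-np.radians(1.3)
def place_tcp(z,cx=-.0349,cz=.00035,dx=0,dy=0):
    R=Ro.from_quat(quat(YTOOL)).as_matrix()
    p=BX-R@[cx,0,cz]; u=np.array([np.cos(YBX),np.sin(YBX),0]);w=np.array([-u[1],u[0],0])
    p=p+dx*u+dy*w;p[2]=z;return p
E
python3 - <<'E'
from h import *
bot.servo_line(place_tcp(.2),quat(YTOOL),velocity=.2)
bot.servo_line(place_tcp(.08),velocity=.12)
bot.servo_line(place_tcp(.064),velocity=.05)
o=get_obs();print(o['time_s'],o['position'],place_tcp(.064),o['wrist_force'])
snap('wrist','w11');snap('scene','s11')
a=cv2.imread('pics/w11.png');cv2.imwrite('pics/w11c.png',cv2.resize(np.hstack([a[95:160,215:300],a[245:310,215:300]]),None,fx=4.5,fy=4.5,interpolation=cv2.INTER_NEAREST))
a=cv2.imread('pics/s11.png');cv2.imwrite('pics/s11c.png',cv2.resize(a[130:250,280:420],None,fx=5,fy=5))
E
```

```text
25.5667 [0.53887082 0.24158122 0.06359394] [0.53916221 0.24167655 0.064     ] [ 0.1424886   0.49707067 -1.48336922]
```

View pics/w11c.png

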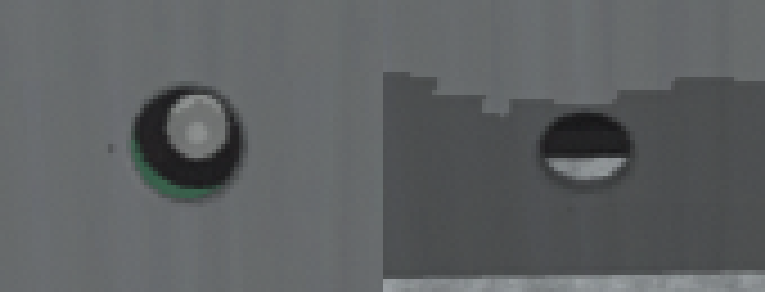

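View pics/s11c.png

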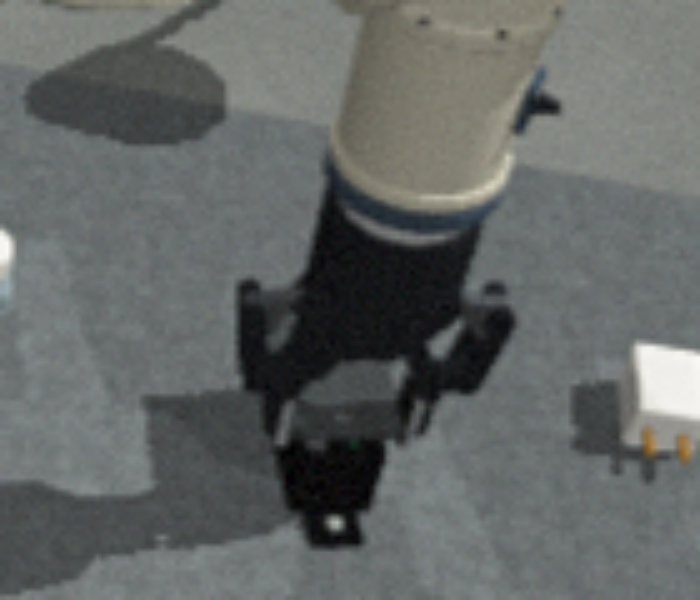

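```bash
python3 - <<'E'
from h import *
d=dict(np.load('pics/w11.npz'));p=np.array(get_obs()['position'])
T=lambda c,o:(np.array(c)+.5)/4.5-.5+np.array(o)
h=ray(d,*T((189,143),(215,95)),p[2]+.0038); t=ray(d,*T((198,131),(215,95)),.059)
hf=ray(d,*T((586-382.5,150),(215,245)),p[2]+.0036)
u=np.array([np.cos(YBX),np.sin(YBX),0]);w=np.array([-u[1],u[0],0])
print('hole',h,'tip',t,'d u,w mm',u@(t-h)*1e3,w@(t-h)*1e3)
v=hf-h;c=(h+hf)/2;print(hf,np.linalg.norm(v),np.degrees(np.arctan2(v[1],v[0])),c, 'expected tip',BX-.035*u)
print('front hole rel pin',u@(BX+.035*u-hf)*1e3,w@(BX+.035*u-hf)*1e3)
E
```

```text
hole [0.47212531 0.22155134 0.06785708] tip [0.47176898 0.22223121 0.059     ] d u,w mm -0.13144131517033675 0.7562534575020756
[0.53873257 0.2426001  0.06765708] 0.06985425416867169 17.537213227691378 [0.50542894 0.23207572 0.06775708] expected tip [0.47227547 0.22140066 0.05      ]
front hole rel pin 0.24368020505295757 0.13101927477814235
```

Rear pin shows centred in the hole within about 0.8 mm. Descending under force watch.

```bash
cat > dn.py <<'E'
from h import *
import sys
z0,z1,st,lim=map(float,sys.argv[1:5])
dx,dy=map(float,sys.argv[5:7])
b=np.array(get_obs()['wrist_force']);z=z0
while z>z1+1e-6:
    z-=st; bot.servo_line(place_tcp(z,dx=dx,dy=dy),velocity=.02)
    o=get_obs();f=np.array(o['wrist_force'])-b
    print(round(z,4),o['position'][2].round(4),f.round(1),(np.array(o['ft_torque'])).round(2))
    if np.linalg.norm(f)>lim: print('STOP');break
print(o['time_s'],o['gripper_width'])
E
python3 dn.py .064 .048 .001 5 0 .0004
```

```text
0.063 0.0631 [ 0.7 -0.4  0.4] [ 0.05 -0.04  0.02]
0.062 0.0619 [ 0.8 -0.4  0.5] [ 0.03 -0.05  0.04]
0.061 0.0609 [ 0.6 -1.2  0. ] [ 0.   -0.04  0.05]
0.06 0.0599 [ 0.8 -0.7  0.6] [ 0.02 -0.06 -0.01]
0.059 0.0589 [-1.  -1.  -0.2] [ 0.05 -0.02 -0.01]
0.058 0.0579 [-0.8 -1.2  0.4] [-0.03 -0.07  0.01]
0.057 0.0569 [ 0.8 -0.9 -0.8] [-0.02 -0.04 -0.03]
0.056 0.0559 [ 0.9 -1.1  0.2] [ 0.04 -0.01  0.  ]
0.055 0.0549 [ 0.3 -0.7  0.4] [ 0.02 -0.05  0.01]
0.054 0.0539 [-0.2 -0.6  0.6] [ 0.03  0.   -0.01]
0.053 0.0529 [ 0.5 -0.4  0.3] [-0.02 -0.04  0.02]
0.052 0.0519 [ 0.9 -1.2  0.5] [ 0.02 -0.1  -0.02]
0.051 0.0509 [ 0.1 -1.3 -0.4] [ 0.01 -0.01 -0.01]
0.05 0.0499 [-0.2 -0.5  0.1] [ 0.    0.01 -0.01]
0.049 0.049 [ 0.  -1.1  0.7] [-0.01 -0.01  0.07]
0.048 0.0486 [-1.7 -1.8  6.9] [-0.2   0.27 -0.02]
STOP
29.6667 0.059293936365804344
```

```bash
python3 - <<'E'
from h import *
bot.servo_line(place_tcp(.0486,dy=.0004),velocity=.02)
print(get_obs()['wrist_force'])
snap('wrist','w12');snap('scene','s12')
a=cv2.imread('pics/w12.png');cv2.imwrite('pics/w12c.png',cv2.resize(np.hstack([a[95:160,215:300],a[245:310,215:300]]),None,fx=4.5,fy=4.5,interpolation=cv2.INTER_NEAREST))
E
```

```text
[-0.3957062  -0.11987343  2.22260474]
```

View pics/w12c.png

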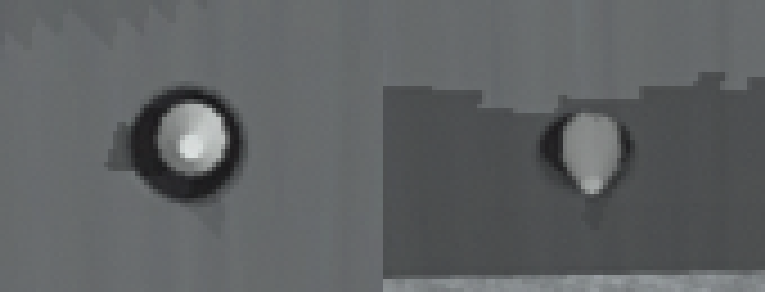

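View pics/w12.png

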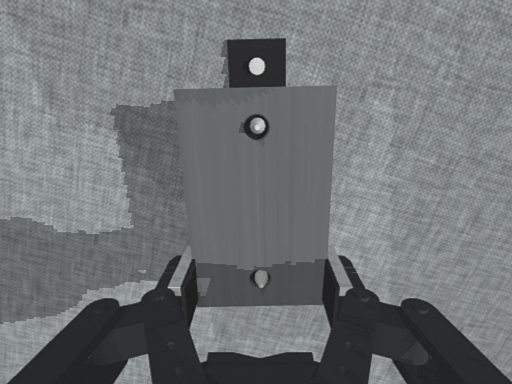

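Both pins now stand up through the holes, at (258,126) and (261,278). I'll release gradually and retreat.

```bash
python3 - <<'E'
from h import *
hand.move_gripper(.064,20)
hand.move_gripper(.085)
o=get_obs();print(o['gripper_width'],o['wrist_force'])
p=np.array(o['position'])
bot.servo_line(p+[0,0,.03],velocity=.04)
u=np.array([np.cos(YBX),np.sin(YBX),0])
bot.servo_line(p+[0,0,.15]-.03*u,velocity=.2)
o=get_obs();print(o['time_s'],o['wrist_force'])
snap('wrist','w13');snap('scene','s13');snap('top','t13')
a=cv2.imread('pics/s13.png');cv2.imwrite('pics/s13c.png',cv2.resize(a[170:250,300:400],None,fx=7,fy=7,interpolation=cv2.INTER_CUBIC))
E
```

```text
0.08499159207896187 [-0.51866834 -0.17771572  0.7295835 ]
32.2583 [-0.4201379  -0.37228516  0.42355962]
```

View pics/w13.png

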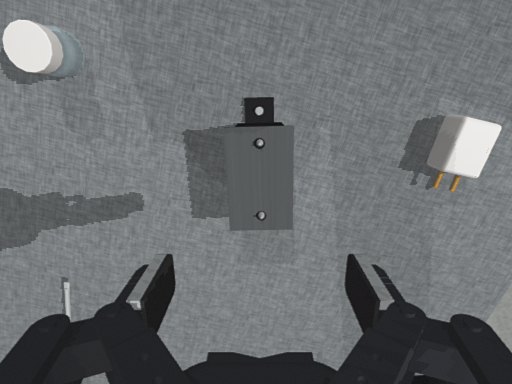

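View pics/s13c.png

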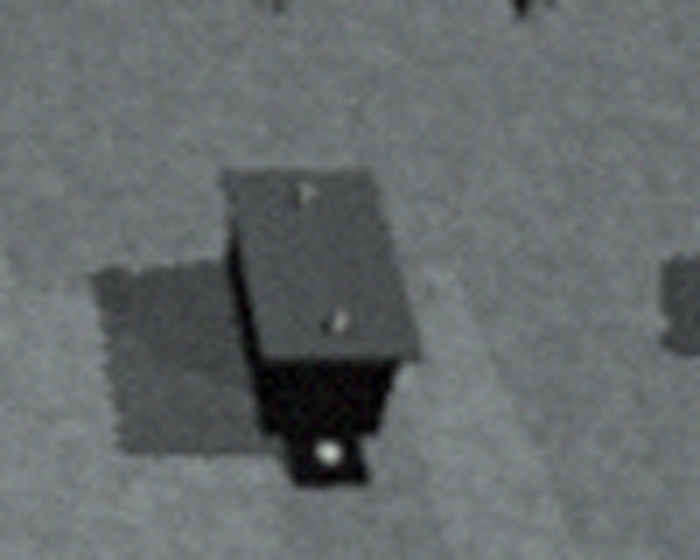

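View pics/s13.png

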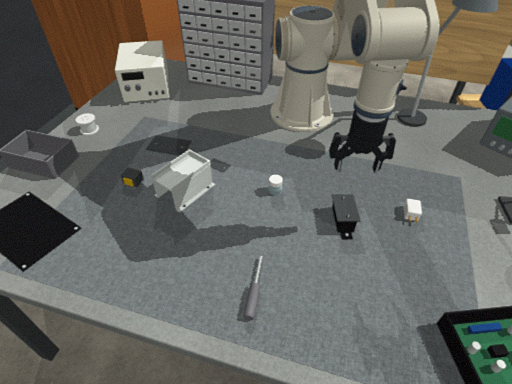

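The cover lies on the tub with both pins through (wrist view (260,143) and (261,216)). The bystanders are where they were and the gripper is clear, so I'm handing in.

```bash
python3 - <<'E'
from h import *
d=dict(np.load('pics/w13.npz'))
C=np.array([ray(d,*q,.053) for q in((225,126),(294,126),(294,230),(230,230))]);print(C.mean(0).round(4),[np.linalg.norm(C[i]-C[i-1]).round(4) for i in range(4)])
print(hand_in(),get_obs()['time_s'])
E
```

```text
[0.506  0.2335 0.053 ] [np.float64(0.1005), np.float64(0.0606), np.float64(0.1006), np.float64(0.0631)]
the job is handed in; nothing more can be done
the job is handed in; nothing more can be done
```

The cover is on the control box with both pins standing up through its holes. It was let go there, and the job is handed in.

- **Slide:** I pressed on the cover with about 6 to 9 N and slid it about 70 mm. It overhung the edge by about 38 mm, with its centre still about 11 mm inside.
- **Pick-up and laying:** I gripped the long sides at 70 N, and the grip did not slip on the way. Pressing on the rim peaked at about 7 N before I let go. The job took about 32 s of the 72 s.
- **Last checks:** The wrist and scene views after release show both pins through the holes and the cover flat. Its measured outline is 100 to 101 mm by 61 to 63 mm at rim height, with its centre about 1.5 mm from the pin midpoint, within camera error. The jar, screwdriver, plug adapter and transformer look unmoved in the scene view, but I did not measure them again.
- **Disagreements:** The gripper read 59.6 mm on the 62 mm wide cover, and the cover sat about 1.3° skewed in the jaws. I allowed for the skew when placing it. No check failed.

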